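# Set the glass reference block in the ink colour meter

### The arm

A 6-joint arm with a two-finger parallel gripper is mounted at the origin on the work surface. World frame = base frame: x ahead of the robot, y to its left, z up, the work surface at z = 0. Lengths are in mm, angles in rad, forces in N, time in s.
With the tool pointing down it reaches from about 300 to 875 mm from the base axis. Payload 4.2 kg.
Tool frame: the origin (TCP) lies on the centre line of the jaws, within the pads' length; the fingertips stand 25 mm ahead of it and the grasp point (between the pads) lies 6 mm ahead of it; z points along the fingers, y is the direction in which the jaws open and shut (so a half turn about z gives the same grasp; the last joint's range is limited). The gripper opens to 85 mm and grips with 20 to 120 N. Pads are 22 mm wide; open, the fingers measure 114 mm over their backs; the gripper's body (76 mm by 85 mm) begins 54 mm behind the grasp point. The pads swing forward as they close: fully open they stand 13 mm farther back than shut.
Start: joints at [-1.156, 0.32, 1.565, -0, 1.257, -0.02], TCP at [242.21, -521.51, 256.338] pointing down, gripper open.
Joint ranges: [-3.11, 3.11], [-0.84, 2.01], [0.21, 2.61], [-1.34, 4.49], [0.05, 2.63], [-2.56, 2.56]. Speed limits (rad/s): [2.57, 2.57, 3.14, 3.14, 3.14, 3.14].

### API

Orientations are given as [roll, pitch, yaw] about the fixed x, y, z axes, in that order (R = Rz(yaw) Ry(pitch) Rx(roll)).
In Python, from bench import arm gives the robot as it stands.
- The arm moves only by the tool send_rows, never from a script. Its argument "series" is one flat list of numbers, 7 for each row, row after row: the turn, a rotation vector about the tool's x, y, z in rad, then the shift along the tool's x, y, z in mm, then the gripper's target within -1 to 1 (shut at 1, half-way at 0, fully open at -1). In form: [wx, wy, wz, tx, ty, tz, jaw, wx, wy, wz, tx, ty, tz, jaw, ...]. A call has 1 to 20 rows; each row shifts and turns the commanded pose from where the row before left it, along the tool's axes as they then stand; what a row does not reach is not made up. A row lasts 1/10 s, in which the tool goes at most 50 mm and 8.59 degrees, less where a joint would pass 70% of its speed; a pose out of reach is approached as far as the arm can. A call is refused whole if a number of a shift passes 50 or a number of a turn 0.15, either way. A call with a gripper value outside its range is refused whole. The fingers move at their own pace and stop on an object; "force" is the grip in N (left out, the last holds). Time passes only in rows, so rows that do not move let the fingers close. It gives the time, the measured TCP pose, the force and the opening at its end, in the units of the state.
- arm.observe(): the state, without advancing time (a new reading comes with each control period).
- arm.get_image(name): name is "side" or "top"; returns (picture, depth): 400x640x3 uint8, red, green, blue; 400x640 float32, mm along the optical axis (not along the pixel's ray), 0 where there is no reading.
- arm.camera_model(name): a dict with "fx", "fy", "cx", "cy" (pixels), "R" (3x3) and "t" (3): a world point X has camera coordinates R X + t. Camera axes: x right, y down, z forward; pixel columns grow to the right and rows downward; lengths in mm; the calibration is good to about 2 mm. A picture is of the moment at which its call begins. camera_model takes no time and is no camera call.
- arm.finish_job(): hands the job in, once; it reports no verdict.
The state is a dict: "t": time; "joints": joint angles; "dq": joint speeds; "joint_efforts": joint torques, N m; "tcp_pos": TCP position; "tool_rot": TCP orientation; "force": force on the tool from outside, world axes, zero at the start; "torque": the same for the moment, N m; "gripper_width": finger opening in mm.
Only numpy, scipy, OpenCV 4.12 (cv2) and the standard library are available. Lean on these libraries where they do the work, as an engineer would, in place of code of your own. Each camera call takes 0.05 s, during which the arm holds its last target.

### The job

Ready the ink colour meter for zeroing: stand the square glass reference block in the meter's channel with its two clear faces across the light path, handling it only by its ground sides or cap so that no finger touches the clear faces. Then let go of the block and slide the clamp jaw up by its tab until it has pushed the block flush against the end stop and holds it snugly; a light push is enough, as too hard a push chips the glass. Leave the ink bottle, mug and eraser where they are.

Things in the scene. Friction and masses are not known exactly. Their poses are not given: they have to be found in the camera images.
- cell: Solid glass reference block, upright, 30 x 30 mm, 57 mm high, about 0.13 kg. Two opposite sides (+y, -y) are clear, the other two (+x, -x) are ground, matt white plates 4 mm thick whose top edges show from above as white strips either side of a black cap (22 mm wide, top 7 mm). A cap rib 6 mm wide, 4 mm high runs along y. Origin: centre of the underside; z up. A half turn about z is the same.
- window_a: Clear window of the block's +y face, 22 mm wide (along x), from 5 to 49 mm above the underside, 0.5 mm proud of the face. Same origin and axes as the block. Fingers must not touch it.
- window_b: The same on the block's -y face. Same origin and axes as the block. Fingers must not touch it.
- meter: Ink colour meter, fixed: aluminium bed 120 mm (x) by 350 mm (y), a grey lamp head at its +y end, a grey detector head at its -y end (each 100 x 76 mm, top 92 mm above the desk, inner faces at y = +94 and -94 mm). The light path runs along y at x = 0, 45 mm above the desk. Origin: centre of the bed, on the desk; z up.
- channel (a point): Middle of the floor of the open channel along y between the heads, 20 mm above the desk (meter x = y = 0). The channel is 32 mm wide, between two steel guide rails that rise 10 mm above the floor, with a 2.5 mm lead-in bevel inside their top edges; their outer sides are 28.5 mm from the middle.
- stop_range (a point): Point on the channel floor, meter y = +56 mm, mid-range of the end stop: a locked dark steel plate with a beam window, 40 mm wide, 46 mm high, a brass screw on top to 57 mm. Its bearing face looks to -y (to the jaw) and stands between meter y = +42 and +70 mm, as the last user left it; this point does not tell which, so find it by feel.
- jaw: Clamp jaw in the channel, detector side of the stop: dark steel plate with a beam window, 40 mm wide, 46 mm high, 28 mm long, sliding along the meter's y (+y to the stop), starting with its face at meter y = -35 to -10 mm. It stays where left (slide friction 3 N). Origin: foot of its bearing face, on the channel floor; axes as the meter's. Travels to y = +55 mm.
- jaw_tab (a point): Grip point on the upright aluminium tab on top of the jaw, 20 mm behind (-y of) the bearing face, 66 mm above the channel floor. The tab is 22 mm wide (x), 8 mm thick (y), and rises from 46 to 75 mm above the floor. Best pushed from behind with closed fingertips (35 mm or more free behind it); it can be pinched too, but must not be dragged back when let go.
- jaw_face (a point): Foot of the jaw's bearing face, mid-width, on the channel floor (same point as the jaw's origin). The block is snugly held once the jaw has pressed it against the stop with 2 N or more for a moment: a push of 6 to 12 N on the tab, slide friction included. Above 20 N between jaw and block the glass chips.
- ink: Small ink bottle with a black screw cap, 48 mm across, 63 mm high; bystander. Origin: centre of its underside.
- mug: Blue ceramic mug, 78 mm across, 90 mm high; bystander. Origin: centre of its underside.
- eraser: White eraser in a card sleeve, 45 x 22 x 12 mm, lying flat; bystander. Origin: centre of its underside.
Things that resemble listed ones, but are neither listed nor needed, are in the scene too. There is more than one size of the cell; the one meant has the size given above.

How it is judged:
By the outcome, as a careful person would: the job done as asked, in the order asked, and still so for the second after the job is handed in, with the robot touching nothing.
It also fails if it takes over 58 s, if anything falls off the work surface, if the arm or the gripper's body presses on something with over 40 N, if the wrist force passes 120 N, or if a joint passes its speed limit or range.

## Working session

There is one attempt and no reset: what is moved stays moved. The work goes in short steps, Python scripts to look and compute and a tool call to move; the robot and the scene stay as the last step left them, time stands still between calls to the robot, and variables do not carry over. Pictures are saved under pics/ and viewed, and the job is handed in when it is done.

Besides the shell and the picture viewer there is one more tool, called after "Request:" as name(argument=value, ...) on one line, values as JSON. send_rows: Moves the arm, as the interface text tells. Its arguments: {"type":"object","properties":{"series":{"type":"array"},"force":{"type":"number"}},"required":["series"]}

```bash
ls; mkdir -p pics; python3 - <<'E'
from bench import arm
import cv2,numpy as np
print(arm.observe())
for n in("top","side"):
    im,d=arm.get_image(n); np.savez(f"pics/{n}0.npz",im=im,d=d)
    cv2.imwrite(f"pics/{n}0.png",im[:,:,::-1]); print(n,arm.camera_model(n))
E
```

```text
pics
{'t': 0.0, 'joints': array([-1.15602282e+00,  3.20311151e-01,  1.56565222e+00,  2.09920666e-05,
        1.25737366e+00, -2.00001281e-02]), 'dq': array([ 0.000513  ,  0.00021402,  0.00328783,  0.0015235 , -0.00010387,
       -0.00019094]), 'joint_efforts': array([-1.26991497e-03, -4.15531361e+01, -2.34162927e+01, -1.32934038e-04,
        8.32922640e-03, -1.63440120e-05]), 'tcp_pos': array([ 242.03280877, -521.12519834,  255.48155506]), 'tool_rot': array([-3.13984902e+00, -5.48395276e-05,  4.34767095e-01]), 'force': array([ 0.3117893 , -0.04737102, -0.56603496]), 'torque': array([-0.00701228, -0.02290884, -0.01236618]), 'gripper_width': 85.43668901833026}
top {'fx': 517.0684045752196, 'fy': 517.0684045752196, 'cx': 312.1896183520001, 'cy': 207.2453843457055, 'R': array([[-0.01896168, -0.99973917, -0.01272961],
       [-0.9818314 ,  0.02102329, -0.18858716],
       [ 0.18880559,  0.0089224 , -0.98197395]]), 't': array([ 178.03109361,  531.10309465, 1198.13403749])}
side {'fx': 477.41440424878806, 'fy': 477.41440424878806, 'cx': 321.9324213386221, 'cy': 196.68357868417178, 'R': array([[ 9.98995329e-01, -4.48062859e-02, -8.54529817e-04],
       [-3.47360936e-02, -7.62142197e-01, -6.46477126e-01],
       [ 2.83149657e-02,  6.45857312e-01, -7.62932890e-01]]), 't': array([-514.64035626,  181.94597859, 1036.05179201])}
```

View pics/top0.png

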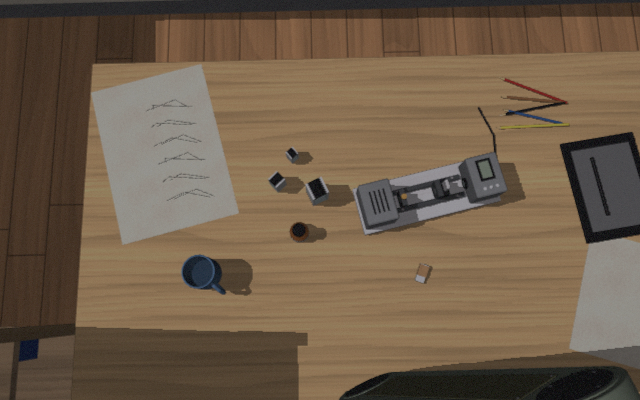

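View pics/side0.png

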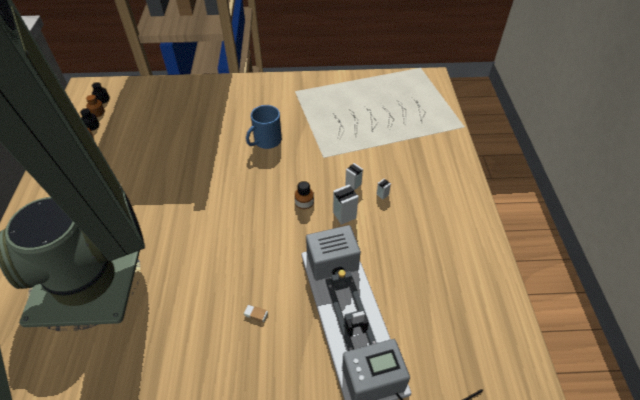

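The three candidate blocks are at top pixels (317,190), (278,181) and (292,154). The meter runs from (375,205) to (485,180). I'll zoom in next and get metric views.

```bash
cat > h.py <<'E'
import numpy as np,cv2
from bench import arm
def P(n,u,v,d):
    c=arm.camera_model(n);p=np.array([(u-c['cx'])/c['fx']*d,(v-c['cy'])/c['fy']*d,d]);return c['R'].T@(p-c['t'])
def cloud(n,d):
    c=arm.camera_model(n);v,u=np.mgrid[0:400,0:640];p=np.stack([(u-c['cx'])/c['fx']*d,(v-c['cy'])/c['fy']*d,d],-1);return (p-c['t'])@c['R']
def proj(n,X):
    c=arm.camera_model(n);q=np.asarray(X)@c['R'].T+c['t'];return np.stack([q[...,0]/q[...,2]*c['fx']+c['cx'],q[...,1]/q[...,2]*c['fy']+c['cy']],-1)
def ontoplane(n,u,v,z):
    c=arm.camera_model(n);r=c['R'].T@np.array([(u-c['cx'])/c['fx'],(v-c['cy'])/c['fy'],1]);o=-c['R'].T@c['t'];return o+r*(z-o[2])/r[2]
E
python3 - <<'E'
from h import *
z=np.load('pics/top0.npz');im=z['im'];W=cloud('top',z['d'])
for (a,b,c,d,nm) in((260,140,340,210,'blk'),(350,145,515,240,'met')):
    cv2.imwrite(f'pics/{nm}_top.png',cv2.resize(im[b:d,a:c,::-1],None,fx=(8 if nm=='blk' else 4.8),fy=(8 if nm=='blk' else 4.8),interpolation=cv2.INTER_CUBIC))
for (u,v) in((317,190),(278,181),(292,154)):
    s=W[v-14:v+15,u-14:u+15].reshape(-1,3);h=s[:,2];print(u,v,np.round(np.percentile(h,[5,50,90,97,100]),1))
    t=s[h>np.percentile(h,97)-12]; r=cv2.minAreaRect(t[:,:2].astype(np.float32));print(r,len(t),t.mean(0))
z2=np.load('pics/side0.npz')
cv2.imwrite('pics/blk_side.png',cv2.resize(z2['im'][155:230,290:400,::-1],None,fx=7,fy=7,interpolation=cv2.INTER_CUBIC))
cv2.imwrite('pics/met_side.png',cv2.resize(z2['im'][220:400,290:420,::-1],None,fx=3.3,fy=3.3,interpolation=cv2.INTER_CUBIC))
E
```

```text
317 190 [  -3.2   22.6   83.    87.1 1279. ]
((451.3243408203125, 144.0602264404297), (302.1617126464844, 50.61007308959961), 4.989692687988281) 318 [572.97870667 155.13315813  89.14188206]
278 181 [  -3.8    1.8   57.5   60.5 1279. ]
((464.4718017578125, 198.87911987304688), (340.3872375488281, 38.479652404785156), 20.9033203125) 173 [597.79725933 250.59833396  85.46696785]
292 154 [-3.700e+00  1.000e+00  3.970e+01  4.550e+01  1.279e+03]
((495.2171630859375, 179.7119598388672), (394.93719482421875, 29.305927276611328), 11.08393669128418) 97 [670.32943292 214.62148959  56.00796458]
```

View pics/blk_top.png

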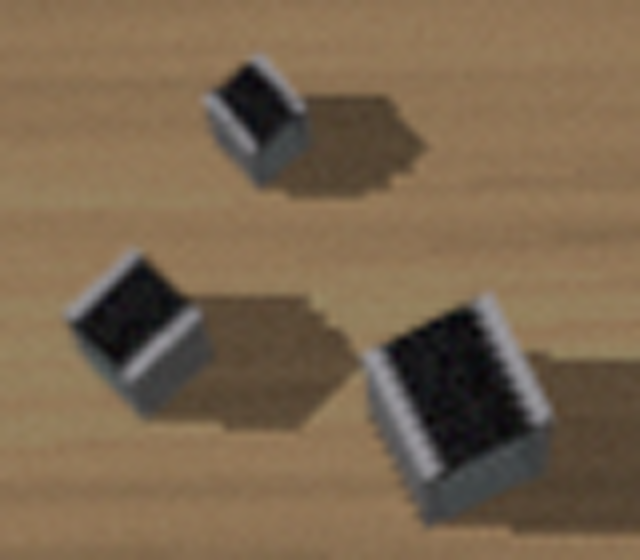

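View pics/met_top.png

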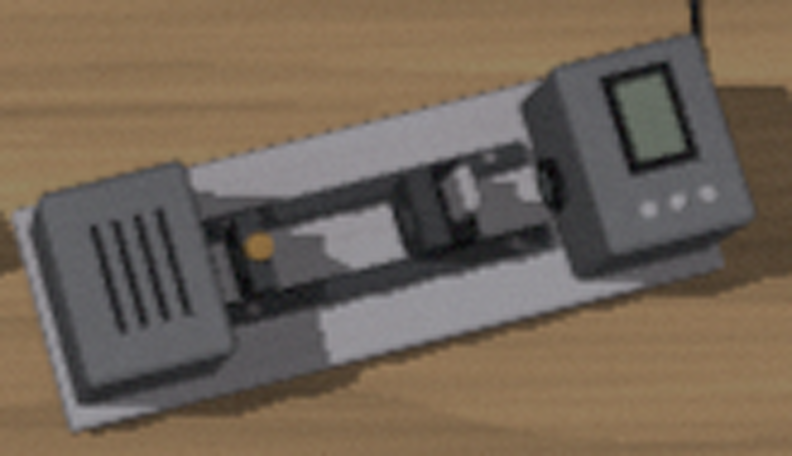

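View pics/blk_side.png

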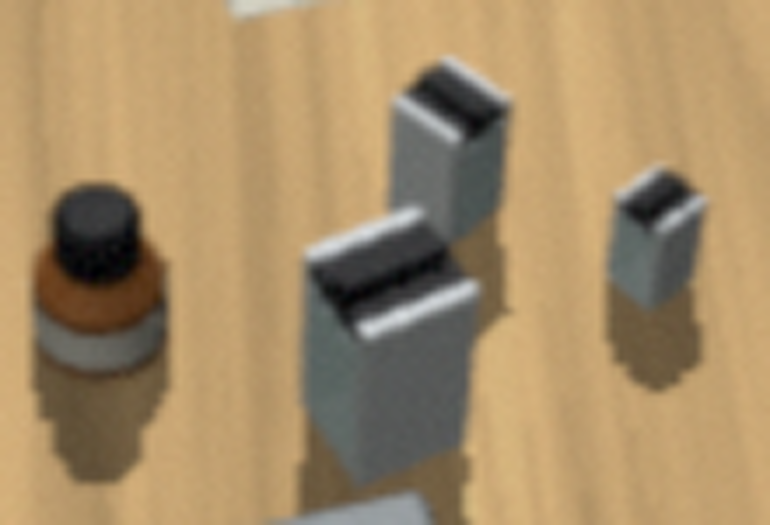

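View pics/met_side.png

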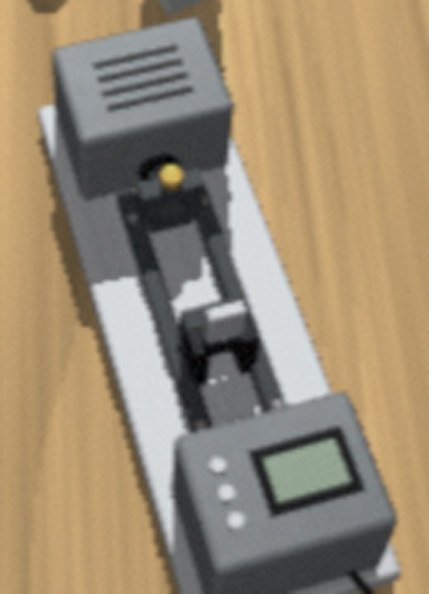

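```bash
python3 - <<'E'
from h import *
from scipy.optimize import least_squares
T=(np.array([(67,318),(135,248),(207,313),(125,382)])+.5)/8+[260,140]-.5
S=(np.array([(395,98),(462,142),(512,103),(445,60)])+.5)/7+[290,155]-.5
z=np.load('pics/top0.npz');zs=np.load('pics/side0.npz')
for n,C,zz in(('top',T,57),('side',S,57)):
    w=np.array([ontoplane(n,u,v,zz) for u,v in C]);print(n,np.round(w,1).tolist(),w.mean(0).round(1),[round(float(np.linalg.norm(w[i]-w[(i+1)%4])),1) for i in range(4)])
# depth clouds near cell
for n,f in(('top',z),('side',zs)):
    W=cloud(n,f['d']);m=(abs(W[...,0]-625)<60)&(abs(W[...,1]-250)<70)&(W[...,2]>20)&(W[...,2]<120)
    print(n,m.sum())
    for lo,hi in((20,45),(45,54),(54,66),(66,100)):
        q=W[m&(W[...,2]>lo)&(W[...,2]<hi)];
        if len(q):print(lo,hi,len(q),q.mean(0).round(1),q.min(0).round(1),q.max(0).round(1))
E
```

```text
top [[605.1, 273.6, 57.0], [626.6, 252.8, 57.0], [605.7, 231.0, 57.0], [584.7, 256.1, 57.0]] [605.6 253.4  57. ] [30.0, 30.2, 32.7, 26.9]
side [[585.8, 254.3, 57.0], [607.4, 232.3, 57.0], [626.6, 250.1, 57.0], [605.0, 272.1, 57.0]] [606.2 252.2  57. ] [30.9, 26.2, 30.9, 26.1]
top 327
20 45 117 [648.9 224.5  36.3] [583.9 181.8  20.9] [685.  274.2  45. ]
45 54 61 [633.6 233.4  49. ] [582.1 181.4  45. ] [683.9 271.8  54. ]
54 66 146 [604.9 252.7  58.1] [582.2 181.1  54.2] [626.  273.3  65.5]
66 100 3 [583.2 180.7  80.8] [580.9 180.7  79.6] [585.9 180.8  82.5]
side 423
20 45 226 [637.1 226.6  33.9] [583.9 198.6  20.1] [684.5 255.6  45. ]
45 54 69 [625.3 234.4  48.2] [583.7 202.7  45. ] [684.7 255.9  54. ]
54 66 124 [604.3 251.3  57.9] [585.5 233.1  54.1] [625.  273.2  63.2]
66 100 4 [583.5 181.7  78.8] [579.3 181.   77.2] [586.5 182.5  80.5]
```

```bash
python3 - <<'E'
from h import *
z=np.load('pics/top0.npz');zs=np.load('pics/side0.npz')
for n,f in(('top',z),('side',zs)):
    W=cloud(n,f['d']);
    m=(W[...,2]>86)&(W[...,2]<96)&(W[...,0]>480)&(W[...,0]<760)&(W[...,1]<160)&(W[...,1]>-260)
    m=cv2.morphologyEx(m.astype(np.uint8),cv2.MORPH_OPEN,np.ones((3,3)))
    k,l,st,c=cv2.connectedComponentsWithStats(m)
    cs=[]
    for i in range(1,k):
        if st[i,4]>200:
            q=W[l==i];
            r=cv2.minAreaRect(q[:,:2].astype(np.float32));print(n,st[i,4],q.mean(0).round(1),r);cs.append(np.array(r[0]))
    if len(cs)==2:
        a=cs[0]-cs[1];print('axis',np.linalg.norm(a),np.degrees(np.arctan2(*a[::-1])),(cs[0]+cs[1])/2)
E
```

```text
top 572 [ 591.7 -227.4   91.7] ((594.0856323242188, -230.00445556640625), (98.72824096679688, 46.91999435424805), 13.524319648742676)
top 1084 [537.4  12.   91.9] ((537.6744995117188, 11.998367309570312), (100.31468200683594, 76.5211181640625), 12.77238941192627)
axis 248.49060784088158 -76.87859536913737 [ 565.88006592 -109.00304413]
side 1445 [535.9   7.7  92.1] ((536.5651245117188, 10.566783905029297), (99.72453308105469, 77.04853057861328), 13.094419479370117)
side 1583 [ 596.5 -235.4   92.5] ((594.8932495117188, -239.18499755859375), (100.36076354980469, 61.988548278808594), 11.787087440490723)
axis 256.4724595551518 103.1454895094572 [ 565.72918701 -114.30910683]
```

```bash
cat >> h.py <<'E'
MC=np.array([567.2,-117.3]);MY=np.radians(13.12)
def m2w(p):
    p=np.asarray(p,float);c,s=np.cos(MY),np.sin(MY);o=p.copy();o[...,0]=MC[0]+c*p[...,0]-s*p[...,1];o[...,1]=MC[1]+s*p[...,0]+c*p[...,1];return o
def w2m(p):
    p=np.asarray(p,float);c,s=np.cos(MY),np.sin(MY);o=p.copy();d=p[...,:2]-MC;o[...,0]=c*d[...,0]+s*d[...,1];o[...,1]=-s*d[...,0]+c*d[...,1];return o
def rect(n,im,z,x0=-65,x1=65,y0=-100,y1=100,k=4):
    # rows: +y up, columns: +x right
    cor=np.array([[x0,y1,z],[x1,y1,z],[x1,y0,z],[x0,y0,z]],float)
    src=proj(n,m2w(cor)).astype(np.float32);W,H=(x1-x0)*k,(y1-y0)*k
    M=cv2.getPerspectiveTransform(src,np.float32([[0,0],[W,0],[W,H],[0,H]]));return cv2.warpPerspective(im,M,(W,H),flags=cv2.INTER_CUBIC)
E
python3 - <<'E'
from h import *
out=[]
for zz in (30,95):
  for n in('top','side'):
    im=np.load(f'pics/{n}0.npz')['im'];r=rect(n,im,zz,-50,50,-100,100,3)
    for y in range(-100,101,20):
        v=int((100-y)*3);cv2.line(r,(0,v),(8,v),(255,0,0),1);cv2.putText(r,str(y),(10,v+4),0,.35,(255,0,0))
    cv2.line(r,(150,0),(150,600),(0,255,0),1);
    r=r[:,50:250] if 0 else r
    out.append(r)
o=np.hstack(out);o=cv2.resize(o,(800,400));
cv2.imwrite('pics/rect_a.png',np.hstack(out[:2])[:,:,::-1]);cv2.imwrite('pics/rect_b.png',np.hstack(out[2:])[:,:,::-1])
for n in('top','side'):
    W=w2m(cloud(n,np.load(f'pics/{n}0.npz')['d']));
    for nm,lo,hi,ya,yb in(('tab',80,100,-90,40),('jawtop',58,72,-90,40),('screw',68,84,20,90),('stoptop',58,68,30,90)):
        q=W[(abs(W[...,0])<25)&(W[...,1]>ya)&(W[...,1]<yb)&(W[...,2]>lo)&(W[...,2]<hi)]
        if len(q):print(n,nm,len(q),q.mean(0).round(1),np.percentile(q,5,0).round(1),np.percentile(q,95,0).round(1))
E
```

```text
top tab 46 [ -1.1 -33.3  92.4] [-10.4 -38.1  82.4] [  9.5 -30.2  98.2]
top jawtop 176 [ -0.7 -27.2  65.3] [-19.  -41.3  59.4] [ 18.9 -14.8  69.6]
top screw 37 [-0.1 68.4 75. ] [-16.8  62.5  69.4] [12.3 74.1 79.4]
top stoptop 65 [-1.4 69.3 64.8] [-19.2  62.8  59.7] [18.1 74.2 67.8]
side tab 90 [ -1.2 -36.7  91.2] [-11.2 -39.4  81.2] [  8.9 -32.1  96.4]
side jawtop 221 [ -3.3 -31.7  65.6] [-20. -43.  61.] [ 18.2 -15.6  68.6]
side screw 52 [-0.2 66.3 74.9] [-7.3 61.2 68.2] [13.6 72.3 79. ]
side stoptop 111 [-1.  66.2 64.3] [-19.3  61.1  58.4] [18.3 73.1 67.5]
```

View pics/rect_a.png

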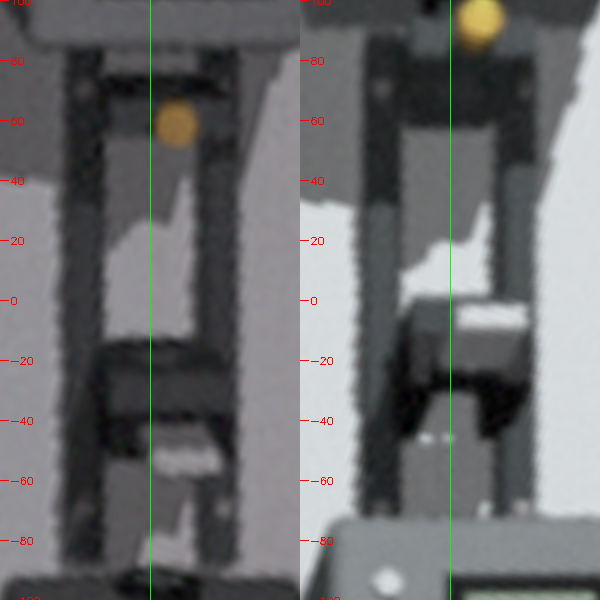

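View pics/rect_b.png

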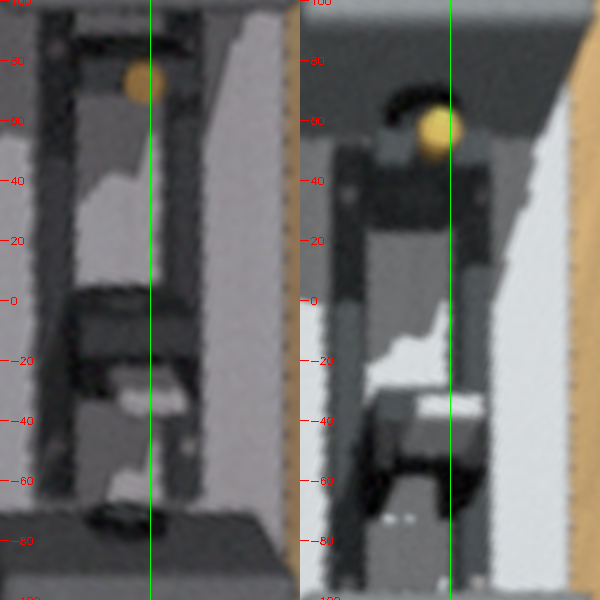

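Request:
send_rows(series=[0,0,0,32.8,-27.4,0,-1,0,0,0,32.8,-27.4,0,-1,0,0,0,32.8,-27.4,0,-1,0,0,0,32.8,-27.4,0,-1,0,0,0,32.8,-27.4,0,-1,0,0,0,32.8,-27.4,0,-1,0,0,0,32.8,-27.4,0,-1,0,0,0,32.8,-27.4,0,-1,0,0,0,32.8,-27.4,0,-1,0,0,0,32.8,-27.4,0,-1,0,0,0,32.8,-27.4,0,-1,0,0,0,32.8,-27.4,0,-1,0,0,0,32.8,-27.4,0,-1,0,0,0,32.8,-27.4,0,-1,0,0,0,32.8,-27.4,0,-1,0,0,0,32.8,-27.4,0,-1,0,0,0,32.8,-27.4,0,-1,0,0,0,32.8,-27.4,0,-1,0,0,0,32.8,-27.4,0,-1,0,0,0,32.8,-27.4,0,-1])

```text
t: 2.1
tcp_pos: [606.6, 253.5, 255.7]
tool_rot: [3.141, 0.001, 0.435]
force: [0.4, -0.4, -0.6]
gripper_width: 85.1
```

Request:
send_rows(series=[0,0,-0.147,0,0,0,-0.2,0,0,-0.147,0,0,0,-0.2,0,0,-0.147,0,0,0,-0.2,0,0,-0.147,0,0,0,-0.2,0,0,-0.147,0,0,0,-0.2,0,0,-0.147,0,0,0,-0.2,0,0,-0.147,0,0,0,-0.2,0,0,-0.147,0,0,0,-0.2,0,0,-0.147,0,0,0,-0.2,0,0,-0.147,0,0,0,-0.2,0,0,-0.147,0,0,0,-0.2,0,0,-0.147,0,0,0,-0.2,0,0,-0.147,0,0,0,-0.2,0,0,0,0,0,0,-0.2,0,0,0,0,0,0,-0.2])

```text
t: 3.6
tcp_pos: [606.2, 251.8, 255.9]
tool_rot: [-3.141, -0.0, 2.343]
force: [0.5, -0.2, 0.1]
gripper_width: 51.4
```

```bash
cat >> h.py <<'E'
from scipy.spatial.transform import Rotation as Ro
def delta(x,y,z,yaw):
    s=arm.observe();R=Ro.from_euler('xyz',s['tool_rot']);T=Ro.from_euler('xyz',[np.pi,0,yaw])
    print('t',round(s['t'],2),'tcp',s['tcp_pos'].round(1),'rpy',s['tool_rot'].round(3),'w',round(s['gripper_width'],1),'F',s['force'].round(1))
    print('turn',(R.inv()*T).as_rotvec().round(4),'shift now-axes',R.inv().apply(np.array([x,y,z])-s['tcp_pos']).round(1),'shift in target axes',T.inv().apply(np.array([x,y,z])-s['tcp_pos']).round(1))
E
python3 - <<'E'
from h import *
delta(605.8,252.7,43,np.radians(134.5))
E
```

```text
t 3.6 tcp [606.2 251.8 255.9] rpy [-3.141 -0.     2.343] w 51.4 F [ 0.5 -0.2  0.1]
turn [-0.0007 -0.0002 -0.0047] shift now-axes [  0.9   0.5 212.9] shift in target axes [  0.9   0.4 212.9]
```

Request:
send_rows(series=[0,0,-0.005,0.4,0.3,40,-0.2,0,0,0,0.3,0.2,40,-0.2,0,0,0,0,0,40,-0.2,0,0,0,0,0,30,-0.2,0,0,0,0,0,25,-0.2,0,0,0,0,0,15,-0.2,0,0,0,0,0,10,-0.2,0,0,0,0,0,10,-0.2,0,0,0,0,0,0,-0.2])

```text
t: 4.5
tcp_pos: [606.0, 252.6, 45.7]
tool_rot: [-3.141, -0.0, 2.35]
force: [-0.7, -0.9, -0.5]
gripper_width: 51.0
```

```bash
python3 - <<'E'
from h import *
delta(605.8,252.7,46,np.radians(134.5))
for n in('top','side'):
    im,d=arm.get_image(n);u,v=proj(n,np.array([605,252,40.])).astype(int)
    cv2.imwrite(f'pics/g1_{n}.png',cv2.resize(im[v-45:v+45,u-60:u+60,::-1],None,fx=6,fy=6,interpolation=cv2.INTER_CUBIC))
E
```

```text
t 4.5 tcp [606.  252.6  45.7] rpy [-3.141 -0.     2.35 ] w 51.0 F [-0.7 -0.9 -0.5]
turn [-0.001  -0.0003  0.0029] shift now-axes [ 0.2 -0.  -0.3] shift in target axes [ 0.2 -0.  -0.3]
```

View pics/g1_side.png

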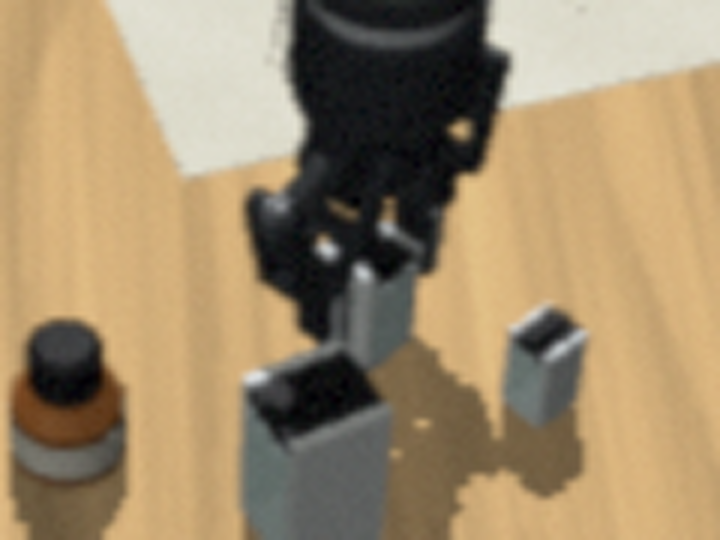

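View pics/g1_top.png

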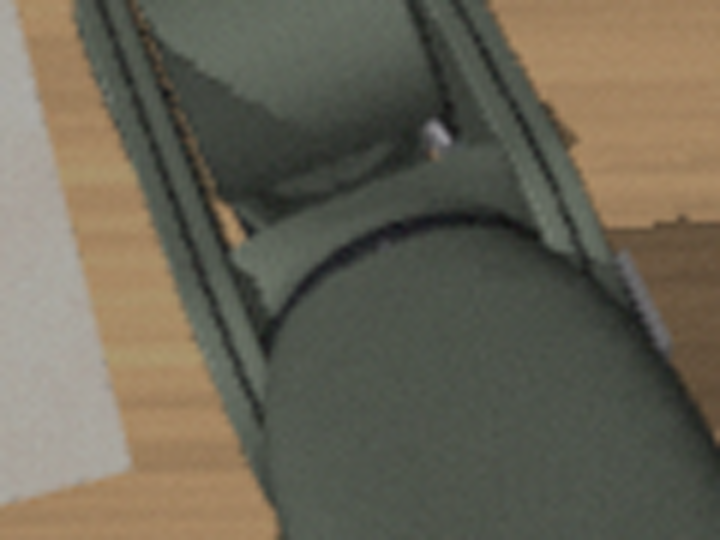

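The side view shows a finger on each ground side of the middle block: left finger at (330,300), right finger at (430,240). Next I close gently.

Request:
send_rows(series=[0,0,0,0,0,0,0.1,0,0,0,0,0,0,0.4,0,0,0,0,0,0,0.6,0,0,0,0,0,0,0.6,0,0,0,0,0,0,0.6,0,0,0,0,0,0,0.6,0,0,0,0,0,0,0.6], force=30)

```text
t: 5.3
tcp_pos: [606.8, 252.9, 47.4]
tool_rot: [3.14, 0.001, 2.351]
force: [-1.1, -0.9, 5.7]
gripper_width: 29.6
```

Request:
send_rows(series=[0,0,0,0,0,-5,0.6,0,0,0,0,0,-10,0.6,0,0,0,0,0,-20,0.6,0,0,0,0,0,-30,0.6,0,0,0,0,0,-35,0.6,0,0,0,0,0,-30,0.6,0,0,0,0,0,-10,0.6,0,0,0,0,0,0,0.6,0,0,0,0,0,0,0.6])

```text
t: 6.2
tcp_pos: [605.4, 252.3, 184.7]
tool_rot: [-3.139, -0.001, 2.351]
force: [0.2, -0.4, -1.4]
gripper_width: 29.7
```

```bash
python3 - <<'E'
from h import *
p=m2w([0,25,186.]);print(p)
delta(*p,np.radians(103.12))
for n in('side',):
    im,d=arm.get_image(n);u,v=proj(n,np.array([605,252,180.])).astype(int)
    cv2.imwrite(f'pics/g2_{n}.png',cv2.resize(im[max(v-45,0):v+55,u-60:u+60,::-1],None,fx=6,fy=6,interpolation=cv2.INTER_CUBIC))
E
```

```text
[561.52521812 -92.95258021 186.        ]
t 6.2 tcp [605.4 252.3 184.7] rpy [-3.139e+00 -1.000e-03  2.351e+00] w 29.7 F [ 0.2 -0.4 -1.4]
turn [-2.90e-03 -3.00e-04  5.51e-01] shift now-axes [-214.7 -274.    -0.8] shift in target axes [-326.3 -121.1   -1.3]
```

View pics/g2_side.png

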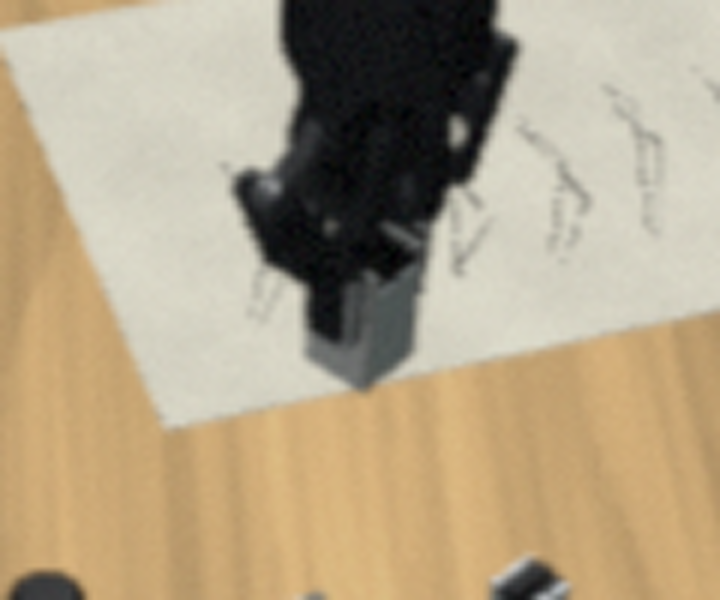

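Request:
send_rows(series=[0,0,0,-10,-12.8,0,0.6,0,0,0,-20,-25.5,0,0.6,0,0,0,-25,-31.9,0,0.6,0,0,0,-25,-31.9,0,0.6,0,0,0,-25,-31.9,0,0.6,0,0,0,-25,-31.9,0,0.6,0,0,0,-25,-31.9,0,0.6,0,0,0,-25,-31.9,0,0.6,0,0,0,-20,-25.5,0,0.6,0,0,0,-14.7,-18.8,0,0.6,0,0,0.11,0,0,0,0.6,0,0,0.11,0,0,0,0.6,0,0,0.11,0,0,0,0.6,0,0,0.11,0,0,0,0.6,0,0,0.111,0,0,0,0.6,0,0,0,0,0,0,0.6,0,0,0,0,0,0,0.6,0,0,0,0,0,0,0.6])

```text
t: 8.05
tcp_pos: [562.0, -93.0, 185.9]
tool_rot: [-3.141, -0.0, 1.801]
force: [-0.1, -0.1, -1.5]
gripper_width: 29.4
```

```bash
python3 - <<'E'
from h import *
p=m2w([0,25,66.])
delta(*p,np.radians(103.12))
for n in('side','top'):
    im,d=arm.get_image(n);np.savez(f"pics/{n}3.npz",im=im,d=d);u,v=proj(n,np.array([561,-93,120.])).astype(int)
    cv2.imwrite(f'pics/g3_{n}.png',cv2.resize(im[max(v-55,0):v+75,u-70:u+70,::-1],None,fx=4.5,fy=4.5,interpolation=cv2.INTER_CUBIC))
E
```

```text
t 8.05 tcp [562.  -93.  185.9] rpy [-3.141 -0.     1.801] w 29.4 F [-0.1 -0.1 -1.5]
turn [-0.0009 -0.0002  0.0013] shift now-axes [ 1.000e-01 -3.000e-01  1.199e+02] shift in target axes [ 1.000e-01 -4.000e-01  1.199e+02]
```

View pics/g3_side.png

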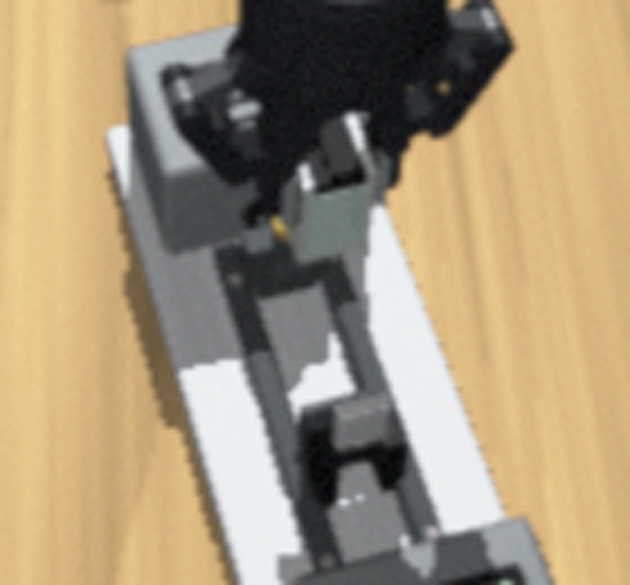

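View pics/g3_top.png

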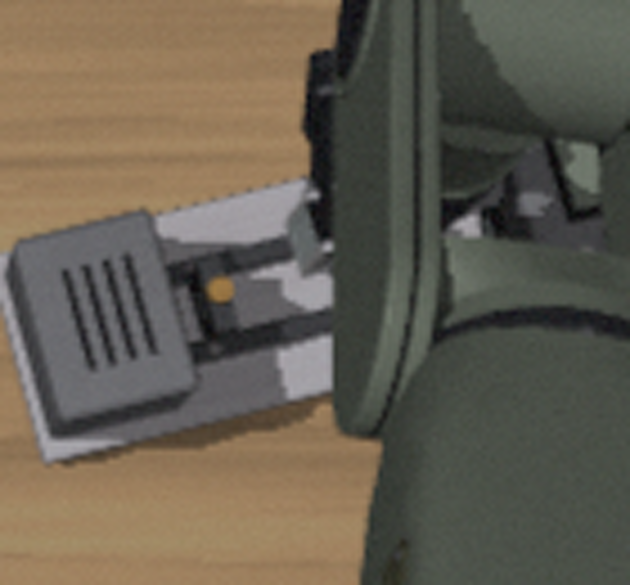

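Request:
send_rows(series=[0,0,0,0,-0.4,15,0.6,0,0,0,0,0,30,0.6,0,0,0,0,0,30,0.6,0,0,0,0,0,15,0.6,0,0,0,0,0,8,0.6,0,0,0,0,0,0,0.6,0,0,0,0,0,0,0.6])

```text
t: 8.85
tcp_pos: [562.7, -92.9, 89.1]
tool_rot: [3.14, 0.001, 1.8]
force: [1.6, 1.0, -0.5]
gripper_width: 29.5
```

```bash
python3 - <<'E'
from h import *
delta(*m2w([0,25,66.]),np.radians(103.12))
for n in('side',):
    im,d=arm.get_image(n);np.savez(f"pics/{n}4.npz",im=im,d=d);u,v=proj(n,np.array([561,-93,50.])).astype(int)
    a,b=u-40,v-40;k=8;r=cv2.resize(im[b:b+70,a:a+80,::-1],None,fx=k,fy=k,interpolation=cv2.INTER_CUBIC)
    # expected bottom edge of block -y face
    s=arm.observe();c=w2m(s['tcp_pos']);print('tcp meter',c)
    for z in(42,):
        q=proj(n,m2w(np.array([[-15,10,z],[15,10,z],[15,10,z+57],[-15,10,z+57]],float)+[c[0],c[1]-25,0]));q=((q-[a,b]+.5)*k-.5).astype(int);cv2.polylines(r,[q],True,(0,0,255))
    for x in(-28.5,-16,16,28.5):
        q=proj(n,m2w(np.array([[x,-10,30],[x,40,30]],float)));q=((q-[a,b]+.5)*k-.5).astype(int);cv2.polylines(r,[q],False,(0,255,0))
    cv2.imwrite('pics/g4.png',r)
E
```

```text
t 8.85 tcp [562.7 -92.9  89.1] rpy [3.14e+00 1.00e-03 1.80e+00] w 29.5 F [ 1.6  1.  -0.5]
turn [0.0014 0.0007 0.0003] shift now-axes [ 0.2 -1.2 23.1] shift in target axes [ 0.2 -1.2 23.1]
tcp meter [ 1.33449069 24.74726847 89.4068835 ]
```

View pics/g4.png

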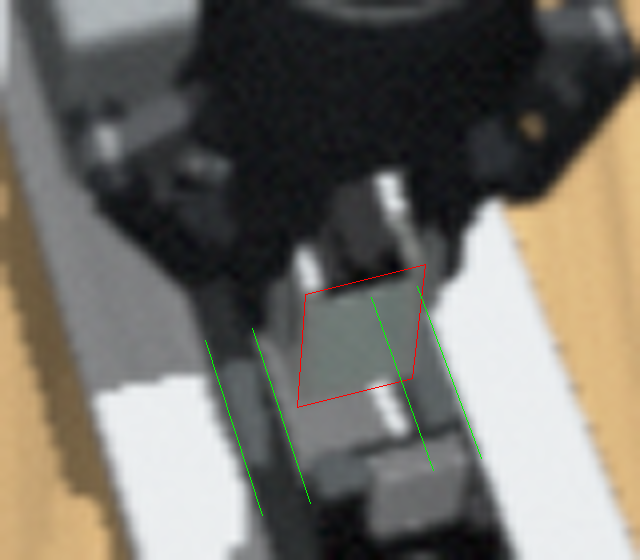

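```bash
python3 - <<'E'
from h import *
im=np.load('pics/side4.npz')['im'];im0=np.load('pics/side0.npz')['im']
def vrect(n,im,y,x0=-40,x1=40,z0=20,z1=110,k=8):
    cor=np.array([[x0,y,z1],[x1,y,z1],[x1,y,z0],[x0,y,z0]],float);src=proj(n,m2w(cor)).astype(np.float32);W,H=(x1-x0)*k,(z1-z0)*k
    return cv2.warpPerspective(im,cv2.getPerspectiveTransform(src,np.float32([[0,0],[W,0],[W,H],[0,H]])),(W,H),flags=cv2.INTER_CUBIC)
r=vrect('side',im,9.7,k=4); h=rect('side',im,30,-40,40,-30,60,4); h0=rect('side',im0,30,-40,40,-30,60,4)
o=np.hstack([cv2.copyMakeBorder(a,0,0,0,4,cv2.BORDER_CONSTANT) for a in(r,h)])
g=lambda a:a.astype(float).mean(2)
print('block rows z 50..65',[ (z,np.round(g(r)[int((110-z)*4)-2:int((110-z)*4)+2,80:240:4].mean(0)).astype(int).tolist()) for z in(50,65,80)])
for y in(0,20,30):
    i=int((60-y)*4);print('rail0 y',y,np.round(g(h0)[i-3:i+3,30:290:4].mean(0)).astype(int).tolist())
cv2.imwrite('pics/v4.png',o[:,:,::-1])
E
```

```text
block rows z 50..65 [(50, [83, 108, 123, 129, 124, 118, 114, 111, 110, 111, 114, 115, 115, 115, 114, 115, 116, 117, 117, 116, 117, 117, 116, 116, 116, 118, 121, 121, 119, 116, 114, 113, 112, 111, 110, 109, 106, 103, 100, 99]), (65, [125, 124, 116, 108, 103, 103, 106, 109, 112, 112, 112, 114, 116, 116, 115, 116, 117, 117, 117, 115, 115, 116, 118, 117, 115, 115, 116, 115, 114, 112, 110, 108, 110, 111, 110, 107, 103, 101, 97, 112]), (80, [88, 88, 84, 76, 76, 85, 97, 106, 113, 114, 115, 115, 116, 116, 116, 117, 117, 118, 118, 117, 117, 117, 116, 117, 116, 115, 113, 112, 110, 110, 111, 112, 113, 112, 109, 105, 101, 95, 98, 109])]
rail0 y 0 [204, 176, 140, 102, 79, 72, 80, 83, 84, 83, 81, 81, 80, 81, 84, 108, 146, 171, 173, 156, 133, 113, 109, 110, 112, 115, 116, 117, 114, 112, 109, 112, 111, 111, 114, 119, 122, 124, 125, 124, 123, 122, 123, 121, 119, 114, 108, 101, 97, 93, 92, 94, 97, 102, 102, 101, 97, 92, 86, 95, 114, 146, 174, 197, 212]
rail0 y 20 [160, 129, 98, 78, 70, 71, 79, 82, 83, 85, 87, 86, 84, 79, 74, 76, 86, 99, 106, 111, 112, 111, 111, 112, 111, 114, 116, 120, 132, 142, 148, 146, 139, 129, 123, 118, 126, 135, 153, 172, 193, 209, 212, 201, 174, 141, 111, 82, 67, 58, 62, 69, 75, 81, 84, 87, 85, 84, 84, 93, 117, 148, 181, 200, 215]
rail0 y 30 [162, 131, 105, 82, 70, 66, 71, 78, 78, 78, 82, 83, 81, 75, 68, 66, 76, 89, 102, 107, 110, 111, 111, 112, 113, 112, 112, 112, 112, 112, 111, 110, 109, 107, 107, 107, 108, 109, 109, 111, 111, 121, 147, 170, 175, 161, 130, 96, 67, 57, 56, 63, 72, 78, 83, 85, 85, 83, 85, 92, 108, 140, 171, 199, 210]
```

View pics/v4.png

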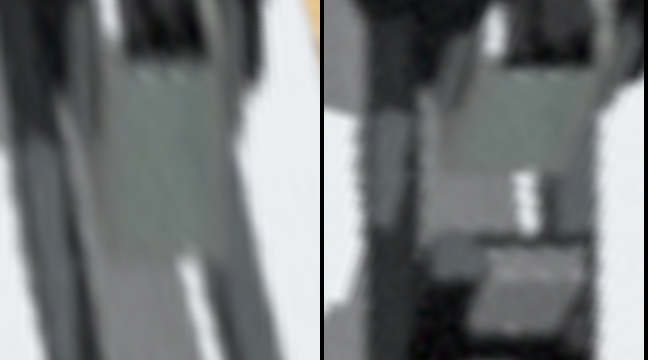

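Request:
send_rows(series=[0,0,0,0,-1,3,0.6,0,0,0,0,0,4,0.6,0,0,0,0,0,3,0.6,0,0,0,0,0,2,0.6,0,0,0,0,0,2,0.6,0,0,0,0,0,2,0.6,0,0,0,0,0,0,0.6])

```text
t: 9.6
tcp_pos: [560.9, -93.0, 72.0]
tool_rot: [-3.141, -0.0, 1.8]
force: [0.2, -0.3, -1.5]
gripper_width: 29.9
```

Request:
send_rows(series=[0,0,0,0,0,1.5,0.6,0,0,0,0,0,1.5,0.6,0,0,0,0,0,1,0.6,0,0,0,0,0,0,0.6])

```text
t: 10.0
tcp_pos: [561.0, -93.0, 68.1]
tool_rot: [-3.141, -0.0, 1.8]
force: [0.7, 0.6, -1.3]
gripper_width: 29.6
```

Request:
send_rows(series=[0,0,0,0,0,0.7,0.6,0,0,0,0,0,0.7,0.6,0,0,0,0,0,0,0.6])

```text
t: 10.3
tcp_pos: [561.2, -93.0, 67.4]
tool_rot: [3.141, 0.0, 1.8]
force: [-1.1, 1.0, 3.0]
gripper_width: 29.6
```

Request:
send_rows(series=[0,0,0,0,0,0.5,0.6,0,0,0,0,0,0,0.6])

```text
t: 10.5
tcp_pos: [561.1, -93.0, 67.4]
tool_rot: [3.141, 0.0, 1.8]
force: [-2.9, 1.0, 5.7]
gripper_width: 29.6
```

```bash
python3 - <<'E'
from h import *
delta(*m2w([0,25,66.]),np.radians(103.12))
for n in('side',):
    im,d=arm.get_image(n);u,v=proj(n,np.array([561,-93,50.])).astype(int)
    a,b=u-40,v-40;cv2.imwrite('pics/g5.png',cv2.resize(im[b:b+70,a:a+80,::-1],None,fx=8,fy=8,interpolation=cv2.INTER_CUBIC))
E
```

```text
t 10.5 tcp [561.1 -93.   67.4] rpy [3.141 0.    1.8  ] w 29.6 F [-2.9  1.   5.7]
turn [0.0006 0.0004 0.0001] shift now-axes [-0.   0.4  1.4] shift in target axes [-0.   0.4  1.4]
```

View pics/g5.png

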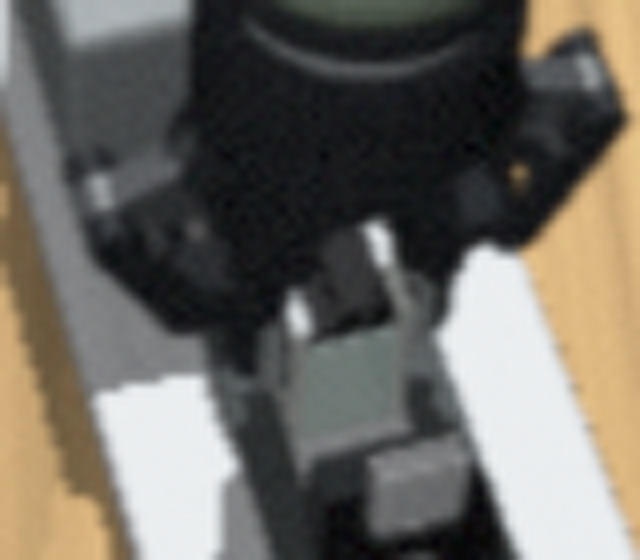

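Request:
send_rows(series=[0,0,0,0,0,-0.5,0.3,0,0,0,0,0,0,0.1,0,0,0,0,0,0,-0.2,0,0,0,0,0,0,-0.2,0,0,0,0,0,0,-0.2])

```text
t: 11.05
tcp_pos: [561.1, -93.0, 66.7]
tool_rot: [-3.141, 0.0, 1.8]
force: [-0.4, 0.7, -0.5]
gripper_width: 51.0
```

Request:
send_rows(series=[0,0,0,0,0,-10,-0.2,0,0,0,0,0,-20,-0.2,0,0,0,0,0,-30,-0.2,0,0,0,0,0,-30,-0.2,0,0,0,0,0,-20,0.5,0,0,0,0,0,0,1,0,0,0,0,0,0,1])

```text
t: 11.75
tcp_pos: [560.9, -93.0, 177.1]
tool_rot: [3.141, 0.0, 1.8]
force: [0.1, -0.6, -0.5]
gripper_width: 7.7
```

```bash
python3 - <<'E'
from h import *
delta(*m2w([0,-65,182.]),np.radians(103.12))
for n in('side','top'):
    im,d=arm.get_image(n);np.savez(f"pics/{n}6.npz",im=im,d=d);u,v=proj(n,np.array([561,-103,50.])).astype(int)
    a,b=u-40,v-40;cv2.imwrite(f'pics/g6_{n}.png',cv2.resize(im[b:b+75,a:a+80,::-1],None,fx=7,fy=7,interpolation=cv2.INTER_CUBIC))
E
```

```text
t 11.75 tcp [560.9 -93.  177.1] rpy [3.141 0.    1.8  ] w 7.7 F [ 0.1 -0.6 -0.5]
turn [ 0.0005  0.0004 -0.    ] shift now-axes [-90.1   0.6  -4.8] shift in target axes [-90.1   0.6  -4.9]
```

View pics/g6_side.png

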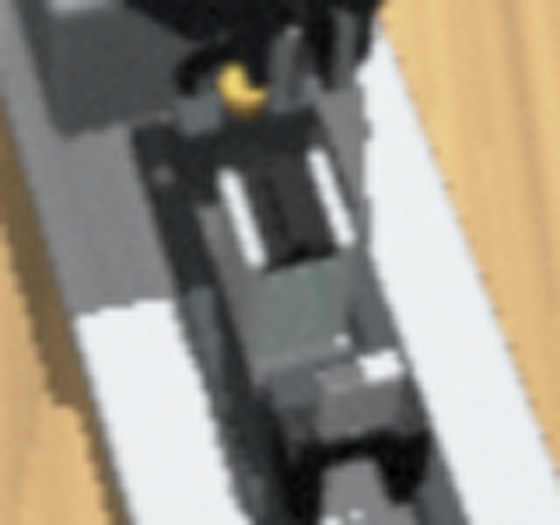

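The block stands between the rails: white strips at (240,220) and (330,200), clear face towards the jaw at (300,310). The jaw tab is at (365,390). Next I move behind the tab with the fingers closed.

Request:
send_rows(series=[0,0,0,-15,0.2,0,1,0,0,0,-30,0.2,0,1,0,0,0,-30,0.2,0,1,0,0,0,-10,0,0,1,0,0,0,0,0,0,1,0,0,0,0,0,10,1,0,0,0,0,0,20,1,0,0,0,0,0,15,1,0,0,0,0,0,0,1])

```text
t: 12.75
tcp_pos: [578.9, -173.8, 129.0]
tool_rot: [-3.136, -0.004, 1.801]
force: [-0.2, 0.0, 0.2]
gripper_width: -0.0
```

```bash
python3 - <<'E'
from h import *
delta(*m2w([0,-60,103.]),np.radians(103.12))
for n in('side',):
    im,d=arm.get_image(n);u,v=proj(n,np.array([575,-150,80.])).astype(int)
    a,b=u-40,v-40;cv2.imwrite(f'pics/g7_{n}.png',cv2.resize(im[b:b+75,a:a+80,::-1],None,fx=7,fy=7,interpolation=cv2.INTER_CUBIC))
E
```

```text
t 12.75 tcp [ 578.9 -173.8  129. ] rpy [-3.136 -0.004  1.801] w -0.0 F [-0.2  0.   0.2]
turn [-0.0054 -0.0036  0.0013] shift now-axes [-2.4  1.6 26. ] shift in target axes [-2.3  1.5 26. ]
```

View pics/g7_side.png

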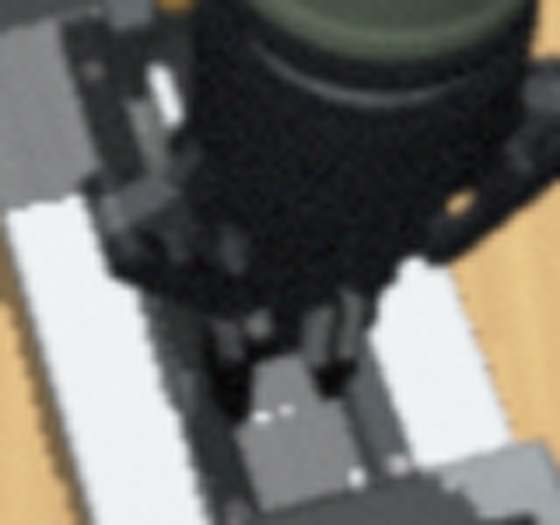

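```bash
python3 - <<'E'
from h import *
u,v=proj('side',np.array([575,-150,80.])).astype(int)
for nm,X in(('tip',[578.9,-173.8,104]),('tabtop',m2w([0,-34,95.])),('tab back foot',m2w([0,-38,66.])),('tcp',[578.9,-173.8,129])):
    print(nm,(proj('side',np.array(X,float))-[u-40,v-40])*7)
im,d=arm.get_image('top');cv2.imwrite('pics/g7_top.png',cv2.resize(im[130:250,340:520,::-1],None,fx=4.4,fy=4.4,interpolation=cv2.INTER_CUBIC))
delta(*m2w([0,-60,103.]),np.radians(103.12))
E
```

```text
tip [311.61779831 326.27042798]
tabtop [285.75621677 259.51023052]
tab back foot [284.387098   322.09532834]
tcp [317.81143594 282.07963204]
t 12.85 tcp [ 580.7 -174.7  131.6] rpy [-3.141e+00 -1.000e-03  1.801e+00] w 0.5 F [0.1 0.2 0.5]
turn [-0.0009 -0.0006  0.0011] shift now-axes [-1.1 -0.1 28.6] shift in target axes [-1.  -0.1 28.6]
```

View pics/g7_top.png

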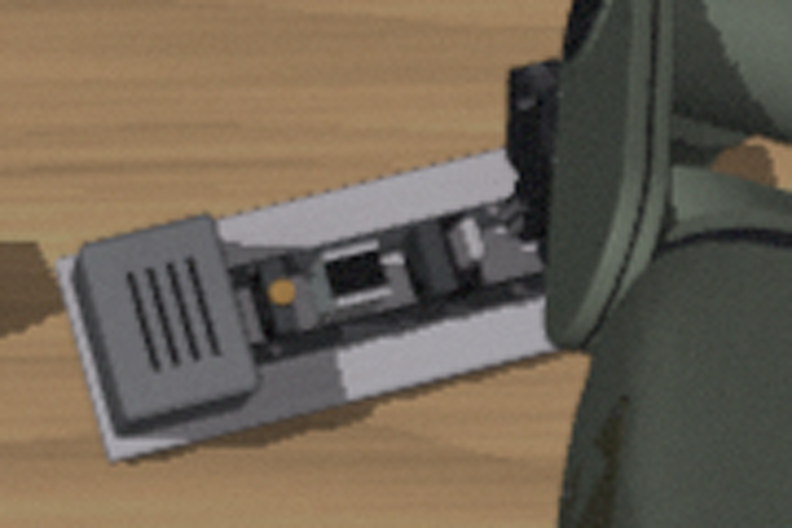

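Request:
send_rows(series=[0,0,0,0,0,10,1,0,0,0,0,0,10,1,0,0,0,0,0,8,1,0,0,0,0,0,0,1,0,0,0,0,0,0,1])

```text
t: 13.35
tcp_pos: [580.9, -175.7, 103.6]
tool_rot: [-3.141, -0.0, 1.8]
force: [-0.1, 0.6, -0.9]
gripper_width: 0.0
```

Request:
send_rows(series=[0,0,0,2,0,0,1,0,0,0,2,0,0,1,0,0,0,1,0,0,1,0,0,0,1,0,0,1,0,0,0,1,0,0,1])

```text
t: 13.85
tcp_pos: [579.4, -168.7, 104.1]
tool_rot: [3.141, 0.0, 1.8]
force: [0.3, 0.7, 0.4]
gripper_width: 0.1
```

```bash
cat > st.py <<'E'
from h import *
s=arm.observe();p=w2m(s['tcp_pos']);F=w2m(np.r_[s['force'][:2]+MC,s['force'][2]])
print('t',round(s['t'],2),'tcp m',p.round(2),'F m',F.round(2),'w',round(s['gripper_width'],1))
E
python3 st.py
```

```text
t 13.85 tcp m [  0.21 -52.83 104.08] F m [0.48 0.65 0.4 ] w 0.1
```

Request:
send_rows(series=[0,0,0,1,0,0,1,0,0,0,1,0,0,1,0,0,0,1,0,0,1,0,0,0,1,0,0,1,0,0,0,1,0,0,1,0,0,0,1,0,0,1,0,0,0,1,0,0,1,0,0,0,1,0,0,1])

```text
t: 14.65
tcp_pos: [577.6, -161.2, 103.9]
tool_rot: [3.141, 0.0, 1.8]
force: [0.3, -3.3, 0.2]
gripper_width: -0.2
```

```bash
python3 st.py
```

```text
t 14.65 tcp m [  0.16 -45.06 103.94] F m [-0.49 -3.25  0.16] w -0.2
```

Request:
send_rows(series=[0,0,0,1,0,0,1,0,0,0,1,0,0,1,0,0,0,1,0,0,1,0,0,0,1,0,0,1,0,0,0,1,0,0,1,0,0,0,1,0,0,1,0,0,0,1,0,0,1,0,0,0,1,0,0,1,0,0,0,1,0,0,1,0,0,0,1,0,0,1,0,0,0,1,0,0,1,0,0,0,1,0,0,1,0,0,0,1,0,0,1,0,0,0,1,0,0,1,0,0,0,1,0,0,1,0,0,0,1,0,0,1])

```text
t: 16.25
tcp_pos: [573.9, -145.4, 104.0]
tool_rot: [3.141, 0.0, 1.8]
force: [1.1, -2.8, -1.0]
gripper_width: 0.2
```

```bash
python3 st.py
```

```text
t 16.25 tcp m [  0.17 -28.84 103.95] F m [ 0.41 -2.94 -0.97] w 0.2
```

Request:
send_rows(series=[0,0,0,1,0,0,1,0,0,0,1,0,0,1,0,0,0,1,0,0,1,0,0,0,1,0,0,1,0,0,0,1,0,0,1,0,0,0,1,0,0,1,0,0,0,1,0,0,1])

```text
t: 16.95
tcp_pos: [572.4, -138.9, 104.0]
tool_rot: [3.141, 0.001, 1.8]
force: [1.2, -4.7, -1.2]
gripper_width: 0.1
```

```bash
python3 st.py; python3 - <<'E'
from h import *
for n in('side','top'):
    im,d=arm.get_image(n);np.savez(f"pics/{n}8.npz",im=im,d=d);u,v=proj(n,np.array([561,-103,50.])).astype(int)
    a,b=u-45,v-45;cv2.imwrite(f'pics/g8_{n}.png',cv2.resize(im[b:b+80,a:a+90,::-1],None,fx=7,fy=7,interpolation=cv2.INTER_CUBIC))
E
```

```text
t 16.95 tcp m [  0.18 -22.22 103.95] F m [ 0.08 -4.89 -1.25] w 0.1
```

View pics/g8_top.png

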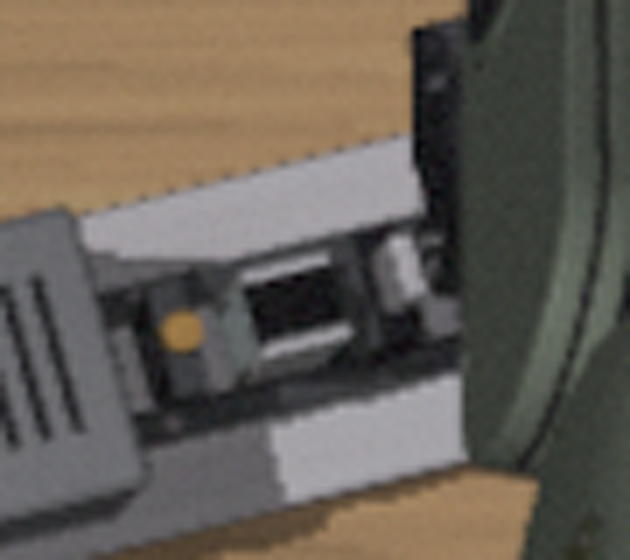

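Request:
send_rows(series=[0,0,0,1,0,0,1,0,0,0,1,0,0,1,0,0,0,1,0,0,1,0,0,0,1,0,0,1,0,0,0,1,0,0,1])

```text
t: 17.55
tcp_pos: [571.2, -133.7, 103.9]
tool_rot: [3.141, 0.0, 1.8]
force: [1.3, -5.1, -0.2]
gripper_width: -0.3
```

```bash
python3 st.py
```

```text
t 17.55 tcp m [  0.19 -16.84 103.94] F m [ 0.15 -5.28 -0.16] w -0.3
```

Request:
send_rows(series=[0,0,0,0.7,0,0,1,0,0,0,0.7,0,0,1,0,0,0,0.7,0,0,1,0,0,0,0.7,0,0,1,0,0,0,0.7,0,0,1])

```text
t: 18.05
tcp_pos: [570.4, -130.3, 103.9]
tool_rot: [3.141, 0.0, 1.8]
force: [1.1, -3.6, -0.3]
gripper_width: -0.1
```

```bash
python3 st.py;  python3 - <<'E'
from h import *
for n in('top',):
    im,d=arm.get_image(n);u,v=proj(n,np.array([561,-103,50.])).astype(int)
    a,b=u-45,v-45;cv2.imwrite(f'pics/g9_{n}.png',cv2.resize(im[b:b+80,a:a+90,::-1],None,fx=7,fy=7,interpolation=cv2.INTER_CUBIC))
E
```

```text
t 18.05 tcp m [  0.17 -13.39 103.94] F m [ 0.26 -3.76 -0.34] w -0.1
```

View pics/g9_top.png

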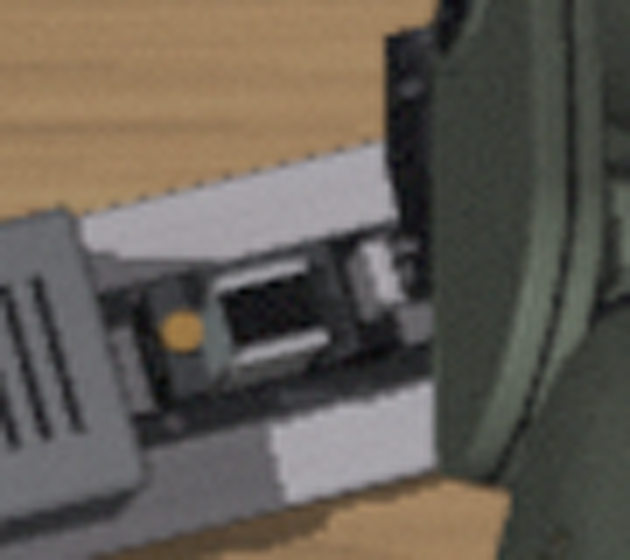

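Request:
send_rows(series=[0,0,0,0.7,0,0,1,0,0,0,0.7,0,0,1,0,0,0,0.7,0,0,1])

```text
t: 18.4
tcp_pos: [569.9, -128.3, 103.9]
tool_rot: [3.141, 0.0, 1.8]
force: [1.4, -5.3, 0.3]
gripper_width: -0.0
```

```bash
python3 st.py
```

```text
t 18.4 tcp m [  0.17 -11.3  103.92] F m [ 0.16 -5.44  0.27] w -0.0
```

Request:
send_rows(series=[0,0,0,0.6,0,0,1,0,0,0,0.6,0,0,1])

```text
t: 18.6
tcp_pos: [569.7, -127.1, 104.0]
tool_rot: [3.141, 0.0, 1.8]
force: [1.6, -5.4, 0.4]
gripper_width: -0.0
```

```bash
python3 st.py
```

```text
t 18.6 tcp m [  0.16 -10.13 103.97] F m [ 0.38 -5.63  0.36] w -0.0
```

Request:
send_rows(series=[0,0,0,0.6,0,0,1,0,0,0,0.6,0,0,1])

```text
t: 18.8
tcp_pos: [569.4, -126.0, 104.0]
tool_rot: [3.141, 0.0, 1.8]
force: [2.5, -4.9, -0.4]
gripper_width: -0.0
```

```bash
python3 st.py
```

```text
t 18.8 tcp m [  0.19  -8.93 103.97] F m [ 1.3  -5.35 -0.41] w -0.0
```

Request:
send_rows(series=[0,0,0,0.6,0,0,1,0,0,0,0.6,0,0,1])

```text
t: 19.0
tcp_pos: [569.1, -124.7, 104.0]
tool_rot: [3.141, 0.0, 1.8]
force: [2.5, -4.8, -0.8]
gripper_width: 0.0
```

Request:
send_rows(series=[0,0,0,0.6,0,0,1,0,0,0,0.6,0,0,1])

```text
t: 19.2
tcp_pos: [568.9, -123.6, 103.9]
tool_rot: [3.141, 0.0, 1.8]
force: [2.0, -4.9, -0.3]
gripper_width: 0.1
```

```bash
python3 st.py;  python3 - <<'E'
from h import *
for n in('top',):
    im,d=arm.get_image(n);u,v=proj(n,np.array([561,-103,50.])).astype(int)
    a,b=u-45,v-45;cv2.imwrite(f'pics/g10_{n}.png',cv2.resize(im[b:b+80,a:a+90,::-1],None,fx=7,fy=7,interpolation=cv2.INTER_CUBIC))
E
```

```text
t 19.2 tcp m [  0.19  -6.5  103.94] F m [ 0.83 -5.24 -0.31] w 0.1
```

View pics/g10_top.png

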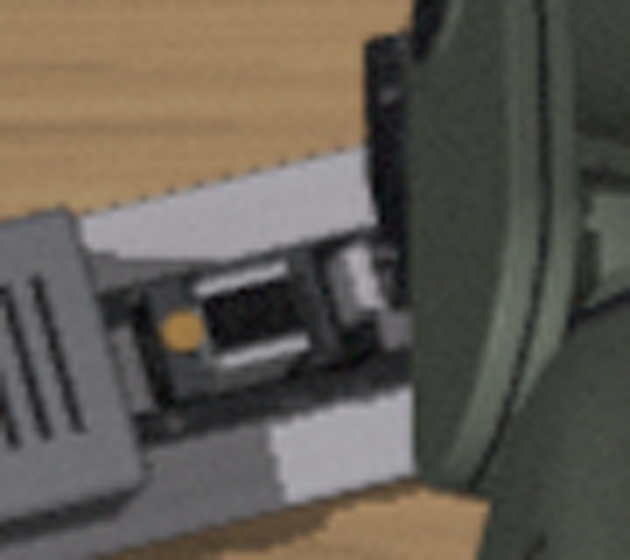

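Nearly at the stop: the block's front edge is at (200,290), close to the stop plate at (185,330). From here I take 0.5 mm steps.

Request:
send_rows(series=[0,0,0,0.5,0,0,1])

```text
t: 19.35
tcp_pos: [568.8, -123.1, 104.0]
tool_rot: [3.141, 0.0, 1.8]
force: [1.8, -4.5, -0.4]
gripper_width: -0.2
```

Request:
send_rows(series=[0,0,0,0.5,0,0,1])

```text
t: 19.45
tcp_pos: [568.6, -122.6, 103.9]
tool_rot: [3.141, 0.0, 1.8]
force: [0.9, -4.9, -0.6]
gripper_width: 0.3
```

Request:
send_rows(series=[0,0,0,0.5,0,0,1])

```text
t: 19.55
tcp_pos: [568.5, -122.1, 103.9]
tool_rot: [3.141, 0.0, 1.8]
force: [2.3, -4.4, 0.4]
gripper_width: -0.2
```

Request:
send_rows(series=[0,0,0,0.5,0,0,1])

```text
t: 19.65
tcp_pos: [568.4, -121.6, 103.9]
tool_rot: [3.141, 0.0, 1.8]
force: [1.6, -5.3, -0.8]
gripper_width: 0.1
```

Request:
send_rows(series=[0,0,0,0.5,0,0,1])

```text
t: 19.75
tcp_pos: [568.3, -121.4, 103.9]
tool_rot: [3.141, 0.001, 1.8]
force: [1.9, -6.2, -0.9]
gripper_width: 0.2
```

Request:
send_rows(series=[0,0,0,0.5,0,0,1])

```text
t: 19.85
tcp_pos: [568.3, -121.3, 104.0]
tool_rot: [3.141, 0.002, 1.8]
force: [1.9, -7.1, -1.4]
gripper_width: -0.0
```

Request:
send_rows(series=[0,0,0,0.5,0,0,1])

```text
t: 19.95
tcp_pos: [568.3, -121.2, 104.0]
tool_rot: [3.141, 0.002, 1.801]
force: [3.0, -10.1, -2.0]
gripper_width: -0.1
```

```bash
python3 st.py
```

```text
t 19.95 tcp m [  0.21  -4.1  103.99] F m [  0.58 -10.54  -2.04] w -0.1
```

Pushing at 10.5 N against a firm stop. I hold briefly, then check.

Request:
send_rows(series=[0,0,0,0,0,0,1,0,0,0,0,0,0,1,0,0,0,0,0,0,1])

```text
t: 20.25
tcp_pos: [568.3, -121.3, 104.0]
tool_rot: [3.141, 0.002, 1.8]
force: [1.7, -8.1, 0.2]
gripper_width: -0.1
```

```bash
python3 st.py
```

```text
t 20.25 tcp m [  0.19  -4.1  103.96] F m [-0.19 -8.29  0.18] w -0.1
```

Request:
send_rows(series=[0,0,0,-0.5,0,0,1,0,0,0,-1,0,0,1,0,0,0,-3,0,0,1,0,0,0,-6,0,0,1,0,0,0,-6,0,0,1,0,0,0,0,0,0,1,0,0,0,0,0,-15,1,0,0,0,0,0,-35,1,0,0,0,0,0,-40,1,0,0,0,0,0,-40,1,0,0,0,-30,0,0,1,0,0,0,-45,0,0,1,0,0,0,-45,0,0,1,0,0,0,-45,0,0,1,0,0,0,-20,0,0,1,0,0,0,0,0,0,1])

```text
t: 21.85
tcp_pos: [613.6, -319.2, 232.8]
tool_rot: [-3.141, -0.0, 1.796]
force: [-0.3, 0.8, 0.2]
gripper_width: -0.2
```

```bash
python3 - <<'E'
from h import *
for n in('side','top'):
    im,d=arm.get_image(n);np.savez(f"pics/{n}9.npz",im=im,d=d);u,v=proj(n,np.array([561,-103,50.])).astype(int)
    a,b=u-50,v-45;cv2.imwrite(f'pics/f_{n}.png',cv2.resize(im[b:b+80,a:a+90,::-1],None,fx=7,fy=7,interpolation=cv2.INTER_CUBIC))
    W=w2m(cloud(n,d))
    for nm,lo,hi,ya,yb,xw in(('tab',85,100,-40,40,25),('block',72,82,0,62,15),('stoptop',60,68,58,90,25),('screw',73,82,58,90,15)):
        q=W[(abs(W[...,0])<xw)&(W[...,1]>ya)&(W[...,1]<yb)&(W[...,2]>lo)&(W[...,2]<hi)]
        if len(q):print(n,nm,len(q),q.mean(0).round(1),np.percentile(q,5,0).round(1),np.percentile(q,95,0).round(1))
cv2.imwrite('pics/full.png',im[:,:,::-1])
E
python3 st.py
```

```text
side tab 8 [-9.1  7.2 89.3] [-11.4   5.8  85.8] [-6.4  8.8 94. ]
side block 17 [-5.3  7.2 76.2] [-11.3   6.1  72.2] [ 1.3  9.1 80.5]
top tab 42 [-0.1 12.  93.6] [-9.6  7.4 86.2] [ 9.8 15.1 97.7]
top block 153 [-0.5 44.6 77.4] [-13.1  15.1  73.6] [13.1 60.7 80.8]
top stoptop 56 [-0.7 68.2 64.9] [-18.3  60.4  61.1] [19.2 73.9 67.7]
top screw 44 [-0.8 64.7 77.5] [-11.9  59.   74.1] [ 8.1 72.8 81. ]
t 21.95 tcp m [-1.5000e-01 -2.0402e+02  2.3338e+02] F m [-0.1   0.01 -0.79] w 0.0
```

View pics/f_top.png

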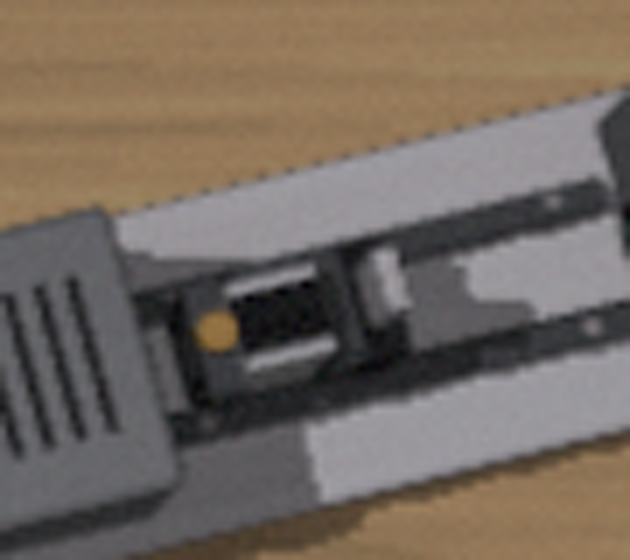

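View pics/f_side.png

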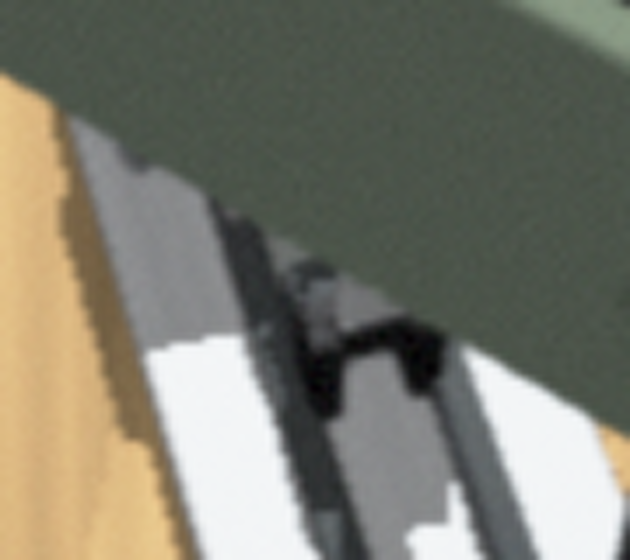

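View pics/full.png

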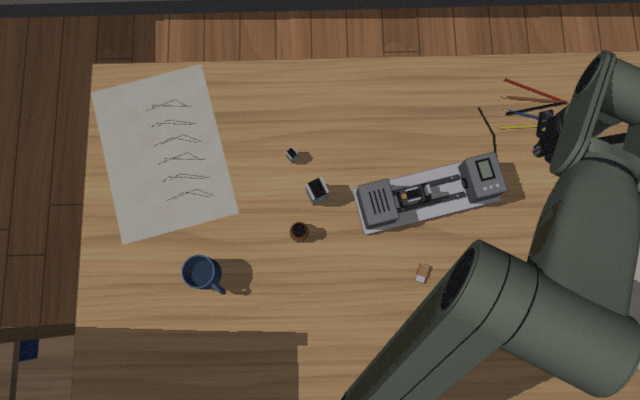

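The top view shows the block squared up between stop and jaw, with its strips at (275,280) and (290,355) parallel to the rails. The stop screw is at (215,330) and the tab at (380,280). The ink bottle, mug and eraser are at their starting pixels and the arm is clear.

```bash
python3 -c "
from bench import arm
print(arm.finish_job())"
```

```text
the job is handed in; nothing more can be done
None
```

I stood the 30 × 30 × 57 mm block (the middle-sized of the three) in the channel, gripping it only by its ground sides, with its clear faces across the light path. After letting go, I pushed the jaw's tab from behind with closed fingertips. Resistance rose where the stop was expected, at about meter y = 62 mm. I pushed to about 10.5 N, held at about 8 N, then backed off and handed in at about 22 s.

- **Final position:** In the last top view the block stands straight, with its strips parallel to the rails. It sits at about y = 32 to 62 mm, between the jaw face and the stop. The jaw stayed where I left it.
- **Bystanders:** The ink bottle, mug and eraser are at their starting pixels in the top view, and the arm was touching nothing.
- **Not confirmed:** In the last side view the arm hid the block and stop. That the block is flush and snug rests on the top view and the force readings.

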